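# Inspect a washed cuvette in green light

## Robot

A 6-joint arm with a two-finger parallel gripper is mounted at the origin on the work surface. World frame = base frame: x ahead of the robot, y to its left, z up, the work surface at z = 0. Lengths are in m, angles in rad, forces in N, time in s.
With the tool pointing down it reaches from about 0.275 to 0.825 m from the base axis. Payload 4.9 kg.
Tool frame: the origin (TCP) lies midway between the tips of the shut fingers; the grasp point (between the pads) lies 19 mm behind it (grip_point_offset is the distance from the TCP to the grasp point, in m); z points along the fingers, y is the line along which they close (so a half turn about z gives the same grasp; the last joint's range is limited). The gripper opens to 85 mm and grips with 20 to 120 N. Pads are 22 mm wide; open, the fingers measure 114 mm over their backs; the gripper's body (76 mm by 85 mm) begins 54 mm behind the grasp point. The pads swing forward as they close: fully open they stand 13 mm farther back than shut.
Start: joints at [1.208, 0.326, -0.193, 1.052, 0, 1.437], TCP at [0.125, 0.536, 0.231] pointing down, gripper open.
Joint ranges: [-2.65, 2.65], [-0.97, 1.79], [-1.3, 1.35], [-1.93, 2.1], [-1.47, 1.37], [-3.14, 3.14]. Speed limits (rad/s): [2.57, 2.57, 3.14, 3.14, 3.14, 3.14].

## Interface

Orientations are given as a rotation vector (axis times angle).
In Python, from cell import * gives the robot as it stands. Calls block until the motion is done:
- movep(position, orientation): joint-space move of the TCP to a pose.
- move_l(position, velocity=0.15, rot=None, until_force=None): straight line of the TCP; rot=None keeps the orientation; velocity is the mean speed in m/s. With until_force (N) it stops when the force on the tool has changed by that much, and returns True; else False.
- set_joints(angles): joint-space move.
- let_go() and grab(newtons=None): open the fingers fully, or close them until they stop; newtons is the grip in N (None keeps the last).
- sleep(seconds).
- ik(position, orientation): joint angles nearest the present ones, or None.
- get_state(): the state.
- grab_frame(name): name is "side" or "top"; returns a dict with "img" (480x640x3 uint8, red, green, blue), "fx", "fy", "cx", "cy" (pixels), "k1" (the pictures are not rectified: a ray, as slopes to the right and down, at radius r is drawn at 1 + k1 r^2 times it, then the intrinsics apply), "cam_to_world" (4x4, takes a point from camera to world coordinates). Camera axes: x right, y down, z forward; pixel columns grow to the right and rows downward; lengths in m; the calibration is good to about 2 mm. A picture is of the moment at which its call begins. There is no depth.
A pose or a line that the arm cannot do raises MotionError and nothing moves.
- sign_off(): hands the job in; it is judged then, once.
Trained networks look in the newest picture that a camera, given by its name, has taken for a name from the list of things; names that differ only in an ending like _2 or _b are one class to them, and where a whole thing is asked for, a point or a joint stands for the part that bears it (a point fixed in the world has none). Each returns a list of dicts, best first, with "score" (0 to 1); they miss things now and then, are a little off and sometimes report something else, mostly with a low value. They report only what shows in the picture. A call takes as long as a camera call. They do not tell look-alikes from the thing itself.
- spot_in(camera, name): "centre" ([column, row] in pixels, amid what is visible of it).
- silhouettes(camera, name): "mask" (480x640 bool, what is visible of it) and "centre" ([column, row] in pixels, amid what is visible of it).
- tip_of(camera, name): "centre" ([column, row] in pixels: a listed point, or the origin of a listed thing).
The state is a dict: "clock": time; "q": joint angles; "joint_velocities": joint speeds; "tau": joint torques, N m; "position": TCP position; "eef_rot": TCP orientation; "contact_force": force on the tool from outside, world axes, zero at the start; "wrist_torque": the same for the moment, N m; "finger_gap": opening from 0.0 (shut) to 1.0 (fully open); "grasp_force": force on a finger pad.
Only numpy, scipy, OpenCV 4.12 (cv2) and the standard library are available. Lean on these libraries where they do the work, as an engineer would, in place of code of your own. Each camera call takes 0.05 s, during which the arm holds its last target. There are 200 camera calls.

## Task

Drop the green filter fully home into the pocket on the viewer's lamp head and let go, then swing the red-knobbed locking lever fully shut over it. Then take the open cuvette from the blue rack, your fingers touching only its frosted faces, never the clear ones, and hold it upright in the light path midway between lens and screen, lower window centred on the beam, clear faces square to the lens. Finish while still holding it there motionless, clear of everything, for me to look for blood traces, and leave the other filters and the stoppered cuvette as they stand.

Things in the scene. Friction and masses are not known exactly. Their poses are not given: they have to be found in the camera images.
- viewer: Fixed bench viewer; origin on the bench; z up, beam along its -y. Base plate 100 (x) x 290 (y) x 10 mm. Ivory lamp head with black pocket block: x -42..42, y 30..150, flat top at z 110 (only the lever rises above it). Lens barrel 40 mm wide, y 30..16, on the beam axis x 0, z 85. Open gap to the white screen, y -101..-111, x -45..45, top z 132, ring and cross where the beam falls
- gap_beam (a point): Middle of the light path: point on the beam, 85 mm above the bench, midway in the gap (viewer x = 0, y = -44); about 58 mm from both lens and screen; axes as the viewer's
- pocket_seat (a point): Centre of the pocket's floor, 60 mm above the bench (viewer x 0, y 47.5); axes as the viewer's. The pocket is an upright slot open at the head's flat top, 50 mm deep, 59 mm along viewer x, 15 mm along viewer y, 3 mm lead-in chamfer at the mouth. A cassette fits either way round, its x along viewer x; fully home its origin is here
- lock_lever (a joint): Locking lever on the head's top, turns level about an upright pivot, range 0 to 1.9 rad. 0 = shut at its stop (arm along viewer -y, over the cassette's shoulder; blocked if the cassette stands over 2 mm proud); grows as it opens; 1.57 = arm along viewer -x, towards the robot. Stays where left; about 1 N at the knob moves it
- lever_pivot (a point): The lever's pivot axis, at the height of the head's top (110 mm): viewer x = -21, y = 77.5. The hub is 16 mm in diameter and rises 11 mm above the top
- lever_knob (a point): Top centre of the lever's red knob, an upright post 12 mm in diameter, standing 22 mm above the arm, top 140 mm above the bench, 60 mm from the pivot axis: at joint value q it is at the pivot + 60 mm * (-sin q, -cos q) in viewer x, y. The arm is 10 mm wide, its top 118 mm above the bench
- green_filter: Filter cassette with the green glass and green grip tab, loose, 80 g, starts upright in a slot of the grey stand. Origin: centre of its underside; x along its width, z up. Black body 56 (x) x 12 (y) x 50 (z) mm; centred on top a tab 16 (x) x 12 (y) mm rising from 50 to 80 mm
- amber_filter: The same cassette in amber, in another slot: leave it (10 mm of movement is too much)
- blue_filter: The same cassette in blue, in another slot: leave it (10 mm of movement is too much)
- filter_stand: Grey slotted stand, fixed, 86 (x) x 150 (y) x 30 mm; origin centre of its underside. Three slots along its y at -48, 0 and 48 mm, 22 mm deep (floor 8 mm above the bench), cassettes 48 mm apart, their x along the stand's x
- cuvette: The washed glass cuvette, open at the top, loose, 16 g, 12.5 x 12.5 x 45 mm, upright in a well of the blue rack. Origin: centre of its underside, z up. Its two FROSTED (matt white) faces look to its own -x and +x; the two CLEAR (see-through, faintly blue) faces look to -y and +y. Its lowest 16 mm is in the well
- clear_faces: The clear panes of that cuvette (part of it, same origin and axes), 9.5 mm wide in the cuvette's -y and +y faces: fingers must not touch them
- cuvette_window (a point): Middle of the cuvette's lower window, on its axis 15 mm above its underside: the point to bring onto the beam
- stoppered_cuvette: A like cuvette closed by a yellow stopper 10 mm tall (55 mm in all), in another well of the rack, same axes: leave it (10 mm of movement is too much)
- cuvette_rack: Blue rack, fixed, 46 (x) x 140 (y) x 24 mm; origin centre of its underside. A row of six square 14.5 mm wells along its y, 22 mm apart, 16 mm deep (floor 8 mm above the bench). The cuvettes stand 66 mm apart, frosted faces towards the rack's long sides (-x and +x)
Mind the look-alikes: they are no part of the job. There is more than one size of the cuvette_rack; the job needs the smaller.

How it is judged:
By the outcome, as a careful person would: the job done as asked, in the order asked, and still so for the second after the job is handed in, while the arm keeps its last pose, push and grip.
It also fails if it takes over 61 s, if anything falls off the work surface, if the arm or the gripper's body presses on something with over 40 N, if the wrist force passes 120 N, or if a joint passes its speed limit or range.

## Working session

There is one attempt and no reset: what is moved stays moved. The work goes in short steps, each a Python script; the robot and the scene stay as the last script left them, time stands still between calls to the robot, and variables do not carry over. Pictures are saved under pics/ and viewed, at most 10 in all, crops included, and the job is handed in when it is done.

```bash
ls; mkdir -p pics
cat > h.py <<'E'
from cell import *
import numpy as np, cv2
def shot(cam,name):
    f=grab_frame(cam); cv2.imwrite(f'pics/{name}.png',f['img'][:,:,::-1]); return f
E
python3 - <<'E'
from h import *
for c in ('top','side'):
    f=shot(c,c+'0'); print(c,f['fx'],f['fy'],f['cx'],f['cy'],f['k1']); print(np.round(f['cam_to_world'],4).tolist())
    for n in ['viewer','gap_beam','pocket_seat','lever_pivot','lever_knob','green_filter','amber_filter','blue_filter','filter_stand','cuvette','cuvette_window','stoppered_cuvette','cuvette_rack']:
        try: print(n,[(np.round(d['centre']).tolist(),round(d['score'],2)) for d in tip_of(c,n)[:3]])
        except Exception as e: print(n,e)
print(get_state())
E
```

```text
pics
top 484.1979855930713 484.1979855930713 318.0785877075634 234.75831136073728 -0.06520309246709997
[[0.0039, -0.9944, 0.1056, 0.346], [-0.9998, -0.0018, 0.0199, -0.009], [-0.0196, -0.1056, -0.9942, 1.2366], [0.0, 0.0, 0.0, 1.0]]
viewer []
gap_beam [([361.0, 189.0], 0.67)]
pocket_seat [([319.0, 197.0], 0.79)]
lever_pivot [([312.0, 201.0], 0.67)]
lever_knob [([195.0, 234.0], 0.66), ([316.0, 226.0], 0.62)]
green_filter [([322.0, 198.0], 0.64), ([460.0, 236.0], 0.51), ([174.0, 233.0], 0.47)]
amber_filter [([192.0, 234.0], 0.65)]
blue_filter [([209.0, 239.0], 0.54)]
filter_stand [([196.0, 231.0], 0.55)]
cuvette [([462.0, 236.0], 0.36), ([191.0, 235.0], 0.16)]
cuvette_window [([463.0, 236.0], 0.51)]
stoppered_cuvette [([435.0, 246.0], 0.44), ([340.0, 199.0], 0.17)]
cuvette_rack [([413.0, 315.0], 0.96), ([449.0, 244.0], 0.7)]
side 613.3479937542683 613.3479937542683 318.7261658335031 233.86010925632894 0.06876620943188161
[[-0.9827, -0.1338, 0.128, 0.3017], [-0.1851, 0.6879, -0.7018, 0.8117], [0.0058, -0.7133, -0.7008, 0.9178], [0.0, 0.0, 0.0, 1.0]]
viewer [([267.0, 246.0], 0.97)]
gap_b
[... 456 characters left out ...]
 212.0], 0.57)]
{'clock': 1.4, 'q': array([ 1.20780756e+00,  3.26185666e-01, -1.92597903e-01,  1.05200086e+00,
        2.40596937e-05,  1.43661447e+00]), 'joint_velocities': array([-0.00113753, -0.00041545,  0.00042943,  0.00170783,  0.00218766,
        0.00076117]), 'tau': array([-3.07748096e-04, -4.43334031e+01,  2.62748694e+01,  1.27549429e-03,
       -6.33025775e-05, -6.32354585e-06]), 'position': array([0.12472763, 0.53569083, 0.23128945]), 'eef_rot': array([-3.58623229e-01, -3.12103599e+00, -2.74192219e-05]), 'contact_force': array([-0.21363535, -0.69448545,  0.01540438]), 'wrist_torque': array([0.01142535, 0.00285764, 0.02714572]), 'grasp_force': 0.0, 'finger_gap': 1.0008278869540326}
```

View pics/top0.png

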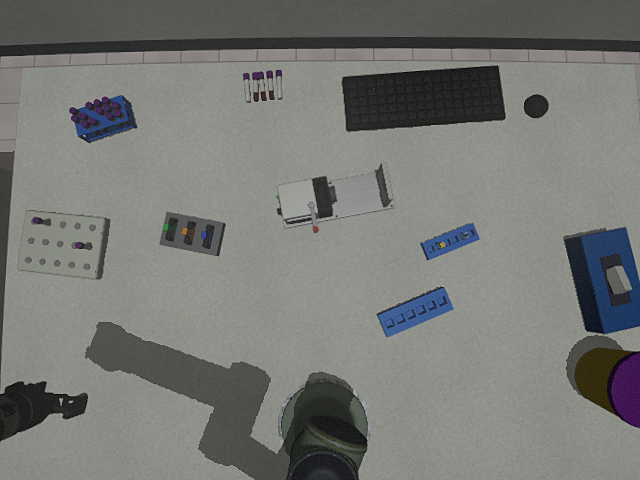

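View pics/side0.png

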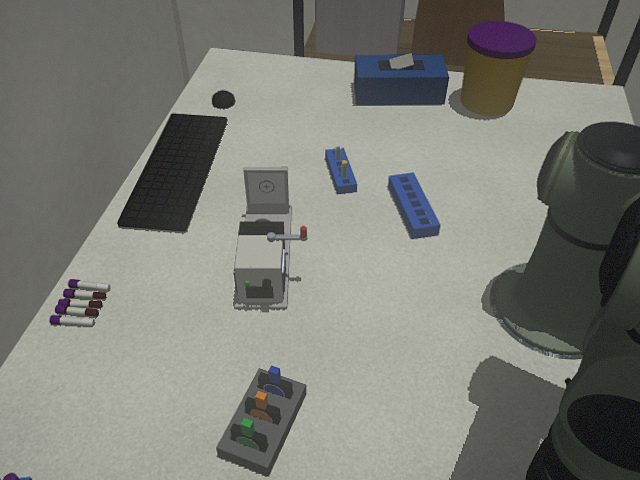

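```bash
cat > crop.py <<'E'
import cv2, numpy as np
T=[((265,155,405,240),4,(0,0)),((150,200,235,265),4,(0,340)),((410,215,490,265),5,(345,340))]
S=[((225,160,320,315),3.8,(0,0)),((210,360,315,480),3,(365,0)),((315,140,365,200),4,(690-90,365))]
def comp(img,R,out,W=800,H=600,off=None):
    c=np.zeros((H,W,3),np.uint8)
    for (x0,y0,x1,y1),s,(u,v) in R:
        p=cv2.resize(img[y0:y1,x0:x1],None,fx=s,fy=s,interpolation=cv2.INTER_CUBIC)
        for k in range(0,x1-x0,10):
            cv2.line(p,(int(k*s),0),(int(k*s),6 if (x0+k)%50 else 14),(0,255,255),1)
            if (x0+k)%20==0: cv2.putText(p,str(x0+k),(int(k*s),22),0,.35,(0,0,255),1)
        for k in range(0,y1-y0,10):
            cv2.line(p,(0,int(k*s)),(6 if (y0+k)%50 else 14,int(k*s)),(0,255,255),1)
            if (y0+k)%20==0: cv2.putText(p,str(y0+k),(8,int(k*s)+4),0,.35,(0,0,255),1)
        h=min(p.shape[0],H-v);w=min(p.shape[1],W-u); c[v:v+h,u:u+w]=p[:h,:w]
    cv2.imwrite(out,c)
if __name__=='__main__':
    comp(cv2.imread('pics/top0.png'),T,'pics/topc.png'); comp(cv2.imread('pics/side0.png'),S,'pics/sidec.png')
E
python3 crop.py
```

```text
(no output)
```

View pics/topc.png

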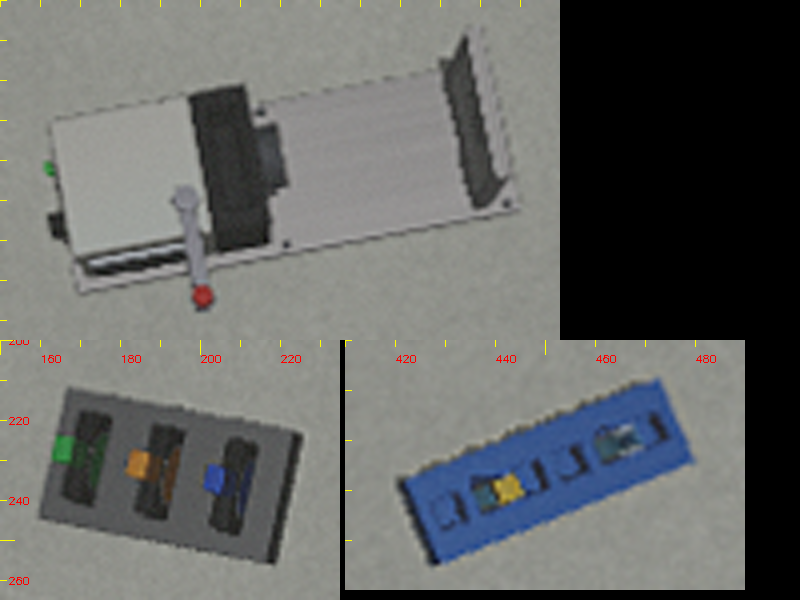

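View pics/sidec.png

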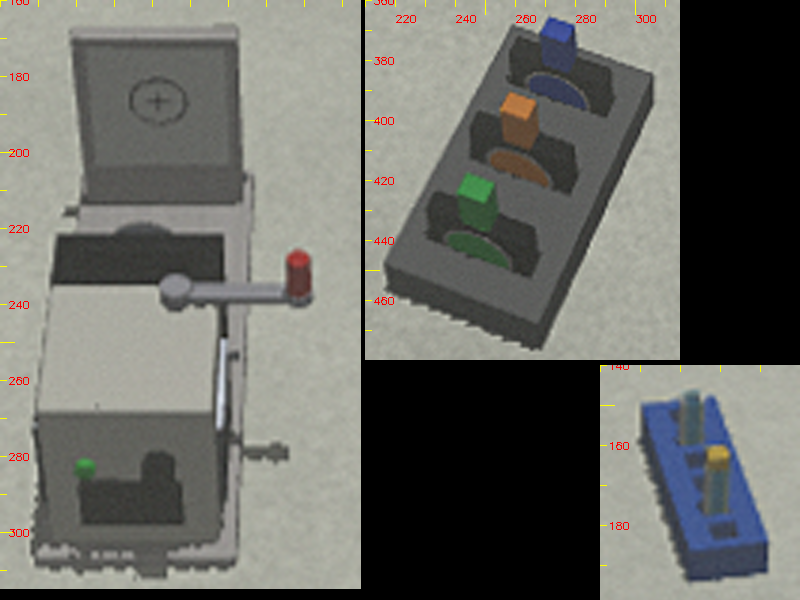

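```bash
cat > fit.py <<'E'
import numpy as np, cv2, json
from scipy.optimize import least_squares
CAM=dict(top=(484.198,318.0786,234.7583,-0.065203,[[0.0039,-0.9944,0.1056,0.346],[-0.9998,-0.0018,0.0199,-0.009],[-0.0196,-0.1056,-0.9942,1.2366]]),
 side=(613.348,318.726,233.860,0.068766,[[-0.9827,-0.1338,0.128,0.3017],[-0.1851,0.6879,-0.7018,0.8117],[0.0058,-0.7133,-0.7008,0.9178]]))
def proj(P,cam):
    f,cx,cy,k,M=CAM[cam]; M=np.array(M); p=(np.atleast_2d(P)-M[:,3])@M[:,:3]
    s=p[:,:2]/p[:,2:]; s=s*(1+k*(s**2).sum(1,keepdims=True)); return s*f+[cx,cy]
def world(p,L):
    x,y,a=p; L=np.atleast_2d(L)*1e-3; c,s=np.cos(a),np.sin(a)
    return np.c_[x+c*L[:,0]-s*L[:,1],y+s*L[:,0]+c*L[:,1],L[:,2]]
def px(uv,o,s): return (np.array(uv)+.5)/s-.5+np.array(o)
def fit(obs,p0,name):
    def r(p): return np.concatenate([(proj(world(p,[o[1]]),o[0])[0]-o[2]) for o in obs])
    q=least_squares(r,p0,loss='soft_l1').x; e=r(q).reshape(-1,2)
    print(name,np.round(q,4).tolist()); 
    for o,ee in zip(obs,e): print('  ',o[0],o[1],np.round(ee,1).tolist())
    return q
if __name__=='__main__':
    V=[('top',L,px(u,(265,155),4)) for L,u in [((42,150,110),(49,121)),((42,30,110),(245,84)),((-42,30,110),(270,246)),((-42,150,110),(72,257))]]
    V+=[('side',L,px(u,(225,160),3.8)) for L,u in [((45,-101,132),(73,40)),((-45,-101,132),(238,40)),((0,-101,85),(158,101)),((42,150,110),(36,410)),((-42,150,110),(214,412)),((42,30,110),(57,234)),((-42,30,110),(223,236))]]
    S=[('top',L,px(u,(150,200),4)) for L,u in [((43,75,30),(67,48)),((43,-75,30),(292,91)),((-43,-75,30),(267,220)),((-43,75,30),(38,178)),((0,48,88),(63,108)),((0,0,88),(138,125)),((0,-48,88),(215,139))]]
    S+=[('side',L,px(u,(210,360),3)) for L,u in [((43,-75,30),(147,26)),((-43,-75,30),(288,73)),((43,75,30),(22,263)),((-43,75,30),(180,320)),((43,75,0),(20,292)),((-43,75,0),(176,349)),((0,48,88),(112,182)),((0,0,88),(153,103)),((0,-48,88),(195,26))]]
    R=[('top',L,px(u,(410,215),5)) for L,u in [((23,-70,24),(313,40)),((-23,-70,24),(348,121)),((-23,70,24),(95,223)),((23,70,24),(64,138)),((0,33,63),(164,147))]]
    R+=[('side',L,px(u,(315,140),4)) for L,u in [((23,-70,24),(41,39)),((-23,-70,24),(113,35)),((-23,70,24),(167,176)),((23,70,24),(90,184)),((23,70,0),(90,216)),((-23,70,0),(167,208)),((0,33,63),(118,85))]]
    v=fit(V,[.45,0,.1],'viewer'); s=fit(S,[.35,.3,-.2],'stand'); r=fit(R,[.35,-.3,.3],'rack')
    # lever
    k=[px((201,296),(265,155),4),px((298,255),(225,160),3.8)]
    def g(q): L=[[-21-60*np.sin(q[0]),77.5-60*np.cos(q[0]),140]]; return np.r_[proj(world(v,L),'top')[0]-k[0],proj(world(v,L),'side')[0]-k[1]]
    l=least_squares(g,[1.5]); print('lever',l.x,l.fun.round(1))
    json.dump(dict(v=v.tolist(),s=s.tolist(),r=r.tolist(),q=l.x[0]),open('poses.json','w'))
E
python3 fit.py
```

```text
viewer [0.5687, -0.0405, 0.1835]
   top (42, 150, 110) [-1.2, 0.8]
   top (42, 30, 110) [-0.4, 0.9]
   top (-42, 30, 110) [-0.2, -5.2]
   top (-42, 150, 110) [-0.9, 1.2]
   side (45, -101, 132) [-0.5, -1.2]
   side (-45, -101, 132) [0.2, -0.8]
   side (0, -101, 85) [0.5, 0.6]
   side (42, 150, 110) [-0.8, -0.4]
   side (-42, 150, 110) [-0.3, -0.7]
   side (42, 30, 110) [0.1, -0.4]
   side (-42, 30, 110) [0.3, -0.6]
stand [0.4758, 0.3381, -0.1793]
   top (43, 75, 30) [-0.6, 0.5]
   top (43, -75, 30) [0.1, 0.1]
   top (-43, -75, 30) [-0.5, 1.3]
   top (-43, 75, 30) [-0.5, 1.0]
   top (0, 48, 88) [-0.6, 1.1]
   top (0, 0, 88) [-0.3, 0.4]
   top (0, -48, 88) [-0.3, 0.4]
   side (43, -75, 30) [-0.4, -1.4]
   side (-43, -75, 30) [-0.1, -1.0]
   side (43, 75, 30) [-1.1, -0.6]
   side (-43, 75, 30) [-1.8, 0.3]
   side (43, 75, 0) [1.7, -1.0]
   side (-43, 75, 0) [0.5, -0.3]
   side (0, 48, 88) [-0.3, 0.8]
   side (0, 0, 88) [-0.1, -0.3]
   side (0, -48, 88) [-1.2, -0.0]
rack [0.4587, -0.3176, 0.3824]
   top (23, -70, 24) [-0.1, 0.1]
   top (-23, -70, 24) [0.2, 0.7]
   top (-23, 70, 24) [-0.2, 1.0]
   top (23, 70, 24) [-1.1, 1.0]
   top (0, 33, 63) [-0.4, 0.9]
   side (23, -70, 24) [-0.6, -0.5]
   side (-23, -70, 24) [-0.1, -1.6]
   side (-23, 70, 24) [0.1, -0.5]
   side (23, 70, 24) [-0.4, -0.0]
   side (23, 70, 0) [-0.7, 0.0]
   side (-23, 70, 0) [-0.4, -0.4]
   side (0, 33, 63) [-0.5, -0.2]
lever [1.55566878] [0.1 0.6 0.2 0. ]
```

```bash
sed -i 's/,((-42,30,110),(270,246)),/,/' fit.py; python3 fit.py | grep -E "viewer|lever"
cat >> h.py <<'E'
import json
from scipy.spatial.transform import Rotation as Ro
from fit import world
P=json.load(open('poses.json'))
def rot(a):
    return Ro.from_matrix(np.array([[-np.sin(a),np.cos(a),0],[np.cos(a),np.sin(a),0],[0,0,-1.]])).as_matrix() if 0 else Ro.from_matrix(np.c_[[-np.sin(a),np.cos(a),0],[np.cos(a),np.sin(a),0],[0,0,-1]]).as_rotvec()
def W(k,x,y,z): return world(P[k],[[x,y,z]])[0]
def st():
    s=get_state(); print('t %.1f pos %s gap %.3f grip %.1f F %s'%(s['clock'],np.round(s['position'],4),s['finger_gap'],s['grasp_force'],np.round(s['contact_force'],1))); return s
E
sed -i 's/^    return Ro.*if 0 else /    return /' h.py
python3 - <<'E'
from h import *
s=P['s'][2];v=P['v'][2];r=P['r'][2]
def knob(q,d): 
    r_=np.array([-np.sin(q),-np.cos(q)]); t=np.array([np.cos(q),-np.sin(q)]) # t = closing dir
    p=np.array([-21,77.5])+60*r_-d*t; return W('v',p[0],p[1],124), v-q   # tool y along t
T=[('green',W('s',0,48,61),s),('pocket',W('v',0,47.5,113),v),('cuv',W('r',0,-33,27),r),('gap',W('v',0,-44,89),v)]
T+=[(f'k{q}',)+knob(q,22) for q in (1.55,.8,0)]
for n,p,a in T:
    for da in (0,np.pi,-np.pi):
        j=ik(p,rot(a+da)); print(n,np.round(p,3),round(a+da,2),None if j is None else np.round(j,2))
E
```

```text
viewer [0.569, -0.0405, 0.1833]
lever [1.5553419] [0.1 0.5 0.  0. ]
green [0.484 0.385 0.061] -0.18 [ 0.55  0.6  -0.22  0.75  0.    2.3 ]
green [0.484 0.385 0.061] 2.96 [ 0.55  0.6  -0.22  0.75  0.   -0.84]
green [0.484 0.385 0.061] -3.32 [ 0.55  0.6  -0.22  0.75  0.   -0.84]
pocket [0.56  0.006 0.113] 0.18 [-0.12  0.45 -0.33  0.79  0.    1.27]
pocket [0.56  0.006 0.113] 3.32 [-0.12  0.45 -0.33  0.79 -0.   -1.87]
pocket [0.56  0.006 0.113] -2.96 [-0.12  0.45 -0.33  0.79 -0.   -1.87]
cuv [ 0.471 -0.348  0.027] 0.38 [-0.76  0.6  -0.34  0.63  0.    0.43]
cuv [ 0.471 -0.348  0.027] 3.52 [-0.76  0.6  -0.34  0.63  0.   -2.72]
cuv [ 0.471 -0.348  0.027] -2.76 [-0.76  0.6  -0.34  0.63  0.   -2.72]
gap [ 0.577 -0.084  0.089] 0.18 [-0.27  0.51 -0.29  0.76  0.    1.12]
gap [ 0.577 -0.084  0.089] 3.32 [-0.27  0.51 -0.29  0.76 -0.   -2.02]
gap [ 0.577 -0.084  0.089] -2.96 [-0.27  0.51 -0.29  0.76 -0.   -2.02]
k1.55 [0.471 0.041 0.124] -1.37 [-0.07  0.29 -0.54  0.73  0.    2.87]
k1.55 [0.471 0.041 0.124] 1.77 [-0.07  0.29 -0.54  0.73  0.   -0.27]
k1.55 [0.471 0.041 0.124] -4.51 [-0.07  0.29 -0.54  0.73  0.   -0.27]
k0.8 [ 0.482 -0.004  0.124] -0.62 [-0.16  0.31 -0.52  0.74 -0.    2.03]
k0.8 [ 0.482 -0.004  0.124] 2.52 [-0.16  0.31 -0.52  0.74  0.   -1.12]
k0.8 [ 0.482 -0.004  0.124] -3.76 [-0.16  0.31 -0.52  0.74  0.   -1.12]
k0 [ 0.523 -0.031  0.124] 0.18 [-0.2   0.38 -0.41  0.78  0.    1.19]
k0 [ 0.523 -0.031  0.124] 3.32 [-0.2   0.38 -0.41  0.78 -0.   -1.95]
k0 [ 0.523 -0.031  0.124] -2.96 [-0.2   0.38 -0.41  0.78 -0.   -1.95]
```

```bash
python3 - <<'E'
from h import *
a=P['s'][2]
movep(W('s',0,48,110),rot(a)); st()
move_l(W('s',0,48,61),0.12); st()
grab(40); s=st()
if s['finger_gap']>.1:
    move_l(W('s',0,48,200),0.2); st(); shot('side','side1')
E
python3 - <<'E'
import sys; sys.path.insert(0,'.')
import cv2
i=cv2.imread('pics/side1.png'); cv2.imwrite('pics/side1c.png',cv2.resize(i[180:480,100:400],None,fx=2,fy=2))
E
```

```text
t 2.9 pos [0.4838 0.3861 0.1104] gap 1.000 grip 0.0 F [-0.8  0.8 -0.5]
t 3.5 pos [0.4842 0.3858 0.0613] gap 1.000 grip 0.0 F [ 0.7 -0.5  0.3]
t 4.1 pos [0.4848 0.3852 0.0611] gap 0.175 grip 41.5 F [ 1.8  0.5 -1. ]
t 4.9 pos [0.4835 0.3849 0.1987] gap 0.176 grip 41.4 F [-0.3  0.5 -1.6]
```

View pics/side1c.png

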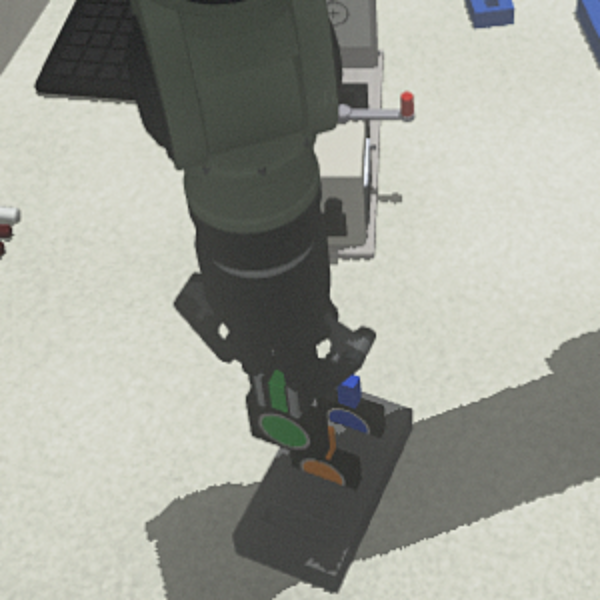

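Run:
```python
from h import *
a=P['v'][2]
move_l(W('s',0,48,225),0.25)
movep(W('v',0,47.5,225),rot(a)); st()
move_l(W('v',0,47.5,172),0.2); sleep(.2); s0=st()
hit=move_l(W('v',0,47.5,114),0.05,until_force=12); print(hit); s=st()
shot('side','side2')
```

```text
t 6.7 pos [0.5602 0.007  0.2247] gap 0.178 grip 41.3 F [ 0.4  0.9 -0.9]
t 7.3 pos [0.5615 0.0063 0.1736] gap 0.176 grip 41.3 F [ 1.1  0.5 -0.5]
False
t 8.6 pos [0.5605 0.0059 0.1139] gap 0.173 grip 41.2 F [ 3.3 -4.8 -2.8]
```

Run:
```python
from h import *
hit=move_l(W('v',0,47.5,110),0.02,until_force=10); print(hit); st()
let_go(); sleep(.2); st()
move_l(W('v',0,47.5,200),0.25); st()
f=shot('side','side3'); g=shot('top','top3')
from crop import *
comp(f['img'][:,:,::-1],[((215,160,335,315),3.8,(0,0))],'pics/s3c.png',460,590)
```

```text
True
t 8.9 pos [0.561  0.0058 0.1126] gap 0.178 grip 42.0 F [-0.  -0.1  3.6]
t 9.8 pos [0.5613 0.0045 0.1122] gap 0.994 grip 0.0 F [-0.3 -1.2  0.3]
t 10.2 pos [0.5608 0.0062 0.2009] gap 0.999 grip 0.0 F [-0.2  0.1 -0.4]
```

View pics/s3c.png

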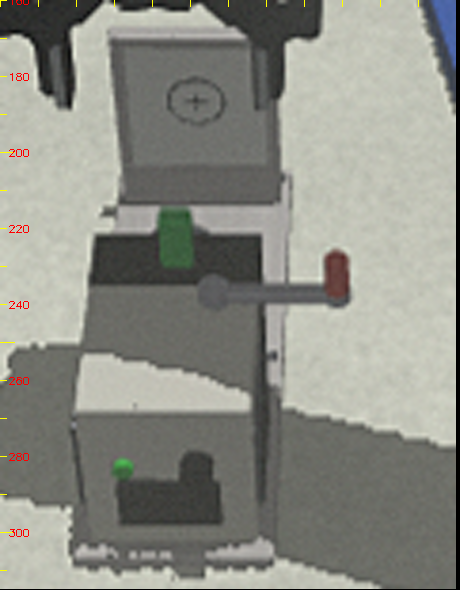

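Run:
```python
from h import *
v=P['v'][2]
def kn(q,d,z=124):
    r_=np.array([-np.sin(q),-np.cos(q)]); t=np.array([np.cos(q),-np.sin(q)])
    p=np.array([-21,77.5])+60*r_-d*t; return W('v',p[0],p[1],z), rot(v-q)
grab(20)
movep(*kn(1.555,42,190)); st()
move_l(kn(1.555,42)[0],.15); st()
for q in np.arange(1.5,0.1,-.14):
    p,r=kn(q,21); move_l(p,0.1,rot=r)
    s=get_state(); print(round(q,2),np.round(s['contact_force'],1))
p,r=kn(0.0,21); print(move_l(p,.05,rot=r,until_force=12)); st()
p,r=kn(0.0,14); print(move_l(p,.03,until_force=10)); st()
shot('side','side4'); 
p,r=kn(0,45); move_l(p,.15); p[2]=.2; move_l(p,.25); st()
f=shot('side','side5'); shot('top','top5')
from crop import *
comp(f['img'][:,:,::-1],[((215,160,335,315),3.8,(0,0))],'pics/s5c.png',460,590)
```

```text
t 12.6 pos [0.4674 0.0611 0.1901] gap -0.000 grip 0.0 F [ 0.4 -0.7 -0.4]
t 13.2 pos [0.4674 0.0611 0.1243] gap -0.001 grip 0.0 F [0.2 0.6 1. ]
1.5 [ 0.5 -0.1 -0.1]
1.36 [-0.5 -0.9 -0. ]
1.22 [-0.2 -0.3  0.1]
1.08 [0.  0.5 0.2]
0.94 [0.3 0.8 0.3]
0.8 [-0.2 -0.5 -0.6]
0.66 [-0.3  0.2 -0.8]
0.52 [-0.5  0.3 -1.1]
0.38 [ 0.6  0.2 -0.5]
0.24 [ 0.1 -0.3 -0.4]
False
t 16.6 pos [ 0.5241 -0.0307  0.1239] gap -0.002 grip 0.0 F [-0.6  0.4 -0.3]
True
t 16.9 pos [ 0.5277 -0.03    0.1231] gap -0.002 grip 0.6 F [-1.5  0.2  0.8]
t 17.8 pos [ 0.5025 -0.0354  0.2011] gap 0.003 grip 0.0 F [ 0.5 -0.7 -0.8]
```

View pics/s5c.png

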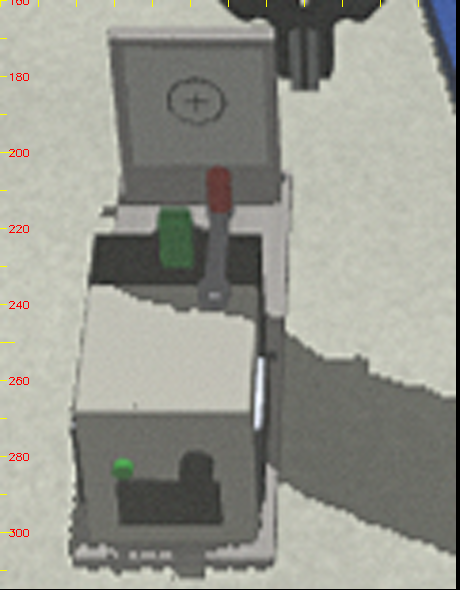

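Run:
```python
from h import *
from fit import proj
f=cv2.imread('pics/side5.png').astype(int); m=(f[:,:,2]-np.maximum(f[:,:,1],f[:,:,0])>35); m[:195]=0;m[225:]=0;m[:,:255]=0;m[:,290:]=0
ys,xs=np.where(m); print('red px',xs.mean(),ys.min(),ys.max())
for q in (0,.05,.1,.2):
    x,y=-21-60*np.sin(q),77.5-60*np.cos(q); print(q,proj(W('v',x,y,140),'side'),proj(W('v',x,y,118),'side'))
f=cv2.imread('pics/top5.png').astype(int); m=(f[:,:,2]-np.maximum(f[:,:,1],f[:,:,0])>35); m[:150]=0;m[250:]=0;m[:,:280]=0;m[:,360:]=0
ys,xs=np.where(m); print('top red',len(xs),xs.mean() if len(xs) else 0,ys.mean() if len(xs) else 0); print([proj(W('v',-21-60*np.sin(q),77.5-60*np.cos(q),135),'top') for q in (0,.1)])
```

```text
red px 272.25 205 215
0 [[272.12209325 205.00571617]] [[272.66844968 213.54339658]]
0.05 [[273.70108885 205.04277368]] [[274.22667544 213.58007553]]
0.1 [[275.271943   205.13245453]] [[275.77690702 213.66946004]]
0.2 [[278.37526538 205.46885458]] [[278.83958965 214.00551408]]
top red 0 0 0
[array([[335.62635104, 199.34511784]]), array([[335.97301585, 201.88908138]])]
```

Run:
```python
from h import *
a=P['r'][2]
let_go()
movep(W('r',0,-33,150),rot(a)); st()
move_l(W('r',0,-33,28),0.12); sleep(.2); st()
grab(20); sleep(.2); s=st()
if s['finger_gap']>.08:
    z0=s['position'][2]
    move_l(W('r',0,-33,60),0.05); move_l(W('r',0,-33,210),0.2); st(); print(z0)
    movep(W('v',0,-44,210),rot(P['v'][2])); move_l(W('v',0,-44,62+z0*1e3),.12); sleep(.3); st()
    f=shot('side','side6'); g=shot('top','top6')
    cv2.imwrite('pics/s6c.png',cv2.resize(f['img'][120:270,195:345,::-1],None,fx=4,fy=4,interpolation=cv2.INTER_CUBIC))
```

```text
t 19.9 pos [ 0.4713 -0.3473  0.1501] gap 0.998 grip 0.0 F [0.  1.4 0.1]
t 21.2 pos [ 0.4714 -0.3486  0.0287] gap 0.994 grip 0.0 F [-0.6  0.3  0.2]
t 22.1 pos [ 0.471  -0.3482  0.028 ] gap 0.138 grip 25.6 F [ 0.3 -1.4 -0.1]
t 23.8 pos [ 0.4704 -0.3477  0.2087] gap 0.138 grip 25.6 F [-0.3  0.1 -0.4]
0.027963560362807394
t 26.3 pos [ 0.5773 -0.0838  0.0904] gap 0.135 grip 25.6 F [0.1 0.  0.5]
```

View pics/s6c.png

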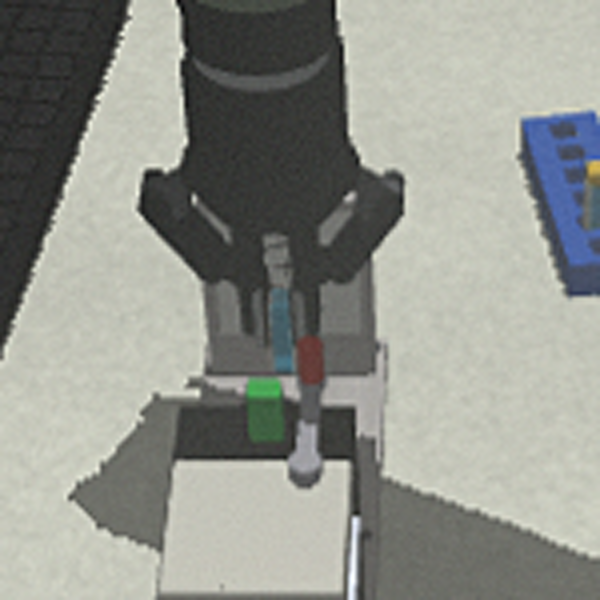

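```bash
python3 - <<'E'
from h import *
from fit import proj
f=lambda x,y,z:(proj(W('v',x,y,z),'side')[0]+.5-[195,120])*4-.5
for l in [(0,-37.75,70),(-6.25,-37.75,70),(6.25,-37.75,70),(0,-37.75,90),(0,-37.75,115),(-6.25,-37.75,90),(6.25,-37.75,90),(0,-44,85)]: print(l,f(*l).round())
i=cv2.imread('pics/side6.png').astype(int)
for y in range(193,216): 
    r=i[y,255:278]; d=r[:,0]-r[:,2]; print(y, ' '.join('%3d'%v for v in d))
E
python3 - <<'E'
import sys; sys.path.insert(0,'.')
from h import *
print(np.round([d['centre'] for d in tip_of('side','cuvette_window')],1), np.round([d['centre'] for d in tip_of('top','cuvette_window')],1))
from fit import proj
print(proj(W('v',0,-44,85),'side'),proj(W('v',0,-44,85),'top')); st()
E
```

```text
(0, -37.75, 70) [282. 371.]
(-6.25, -37.75, 70) [294. 371.]
(6.25, -37.75, 70) [269. 371.]
(0, -37.75, 90) [279. 342.]
(0, -37.75, 115) [276. 305.]
(-6.25, -37.75, 90) [292. 342.]
(6.25, -37.75, 90) [267. 342.]
(0, -44, 85) [281. 341.]
193  -2  -1   0   0  -2   0  -7   6  29  28  28  29   5  -3  -2   2   2  -1  -2   1  -3  -3  -3
194   1  -3  -2   1   1  -1  -3  -4  20  25  24  27   9  -1  -1  -1  -1  -6  -2  -1  -4  -1  -5
195  -4  -1   0   2  -1   0   0  -6  24  33  33  35   7  -2  -2  -1  -2  -2   1  -2  -4  -3  -2
196  -2   2   0  -1  -1   0  -6  13  36  41  39  42  12  -4   1   1  -1  -2   0   0   0  -3  -2
197  -1  -1  -1   2   0   1  -7  14  31  35  33  35  10  -3  -2  -2  -4  -5  -1  -4   1  -3   0
198  -3   1  -4   2   0   0  -5  13  27  32  34  33   7  -3   1  -1  -2   1  -3   0  -2  -5  -4
199  -1  -3  -1   1  -1   0  -6  12  27  31  34  36  15  -2   0   1  -1   0   1  -2  -4  -1  -3
200   0  -5  -1  -1   2  -2  -2   7  24  30  32  33  17  -2   0   0  -1  -3  -3   0  -4  -2  -5
201  -1  -1  -1  -5   0  -2  -7   1  27  32  32  35  23   1  -2  -2   0  -1  -4   0  -1  -4  -2

[... 798 characters left out ...]
4  -6  14  51  54  55  60   6 -19 -39 -42 -42 -41 -40 -33  -4  -1
211  -3  -7  -1  -4  -3  -3  -3  -6  13  49  50  50  56  16 -15 -40 -42 -43 -43 -40 -32  -5  -2
212  -2  -3  -5  -2  -4  -3  -4  -5  10  32  36  38  42  19 -16 -39 -43 -42 -44 -43 -34  -2  -2
213  -4  -2  -5  -4  -3  -6  -7  -3  -2   2   4   4   6   3  -8 -38 -43 -46 -42 -42 -38  -6  -2
214  -7  -5   3   5   3   5   5   3   4  -2  -7 -11  -8  -6   0 -31 -45 -46 -41 -43 -38   0  -5
215  -4  -3   6  11   7   6  12   9  10   6  -5  -8  -4  -7   2 -15 -38 -43 -43 -34  -8   2  -6
[] [[319.1 200.5]]
[[264.79133595 204.94158844]] [[358.74970159 190.04830354]]
t 26.5 pos [ 0.577  -0.0837  0.09  ] gap 0.138 grip 25.6 F [-0.1 -0.8  0. ]
```

Run:
```python
from h import *
move_l(W('v',0.6,-44,90),0.03); sleep(1.0); s=st(); print(np.abs(s['joint_velocities']).max()); print(sign_off())
```

```text
t 27.8 pos [ 0.5776 -0.0836  0.09  ] gap 0.140 grip 25.6 F [-0.8  0.2 -0.3]
0.0013218831632869925
the job is handed in; nothing more can be done
None
```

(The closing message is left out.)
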